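Scoop stone pebbles into the sample tub

ROBOT

A 6-joint arm with a two-finger parallel gripper is mounted at the origin on a cart in front of the work surface, level with it; the furniture and walls round the work are solid. World frame = base frame: x ahead of the robot, y to its left, z up, the work surface at z = 0. Lengths are in m, angles in rad, forces in N, time in s.
With the tool pointing down it reaches from about 0.275 to 0.85 m from the base axis. Payload 5.2 kg.
Tool frame: the origin (TCP) lies midway between the tips of the shut fingers; the grasp point (between the pads) lies 19 mm behind it; z points along the fingers, y is the direction in which the jaws open and shut (so a half turn about z gives the same grasp; the last joint's range is limited). The gripper opens to 85 mm and grips with 20 to 120 N. Pads are 22 mm wide; open, the fingers measure 114 mm over their backs; the gripper's body (76 mm by 85 mm) begins 54 mm behind the grasp point. The pads swing forward as they close: fully open they stand 13 mm farther back than shut.
Start: joints at [-1.434, 0.259, 1.535, -0, 1.348, -0.203], TCP at [0.183, -0.519, 0.231] pointing down, gripper open.
Joint ranges: [-3.14, 3.14], [-0.91, 2.08], [0.19, 2.58], [-1.22, 4.36], [0.22, 2.71], [-3.12, 3.12]. Speed limits (rad/s): [2.57, 2.57, 3.14, 3.14, 3.14, 3.14].

INTERFACE

Orientations are given as a unit quaternion [x, y, z, w].
In Python, from station import ctrl gives the robot as it stands. The module is installed in compiled form; this text tells all that it offers.
- The arm moves only by the tool step_arm, never from a script. Its argument "series" is a list of rows, each an object with "translation": the shift along the tool's x, y, z in mm, a list of three; "twist": the turn about the tool's z in degrees; "jaw": the opening, from -1 (shut) to 1 (fully open). In form: [{"translation": [dx, dy, dz], "twist": twist, "jaw": jaw}, ...]. A call has 1 to 5 rows; each row is the pose to reach, as a shift and turn from the pose commanded when the call began, along the tool's axes at that moment; what a row does not reach only later rows make up. A row lasts 1/8 s, in which the tool goes at most 62.5 mm and 10.7 degrees, less where a joint would pass 70% of its speed; a pose out of reach is approached as far as the arm can. A call with a gripper value outside its range is refused whole. The fingers move at their own pace and stop on an object; "squeeze" is the grip in N (left out, the last holds). Time passes only in rows, so rows that repeat a pose let the fingers close. It gives the time, the measured TCP pose, the force and the opening at its end, in the units of the state.
- ctrl.get_obs(): the state, without advancing time (a new reading comes with each control period).
- ctrl.read_camera(name): name is "side" or "top" or "wrist"; returns the picture (384x512x3 uint8, red, green, blue); there is no depth.
- ctrl.get_calibration(name): a dict with "fx", "fy", "cx", "cy" (pixels), "D" ([k1, k2, p1, p2, k3] as OpenCV has them; the pictures are not rectified), "pose" (4x4, takes a point from camera to world coordinates). Camera axes: x right, y down, z forward; pixel columns grow to the right and rows downward; lengths in m; the calibration is good to about 2 mm. A picture is of the moment at which its call begins: read the wrist's pose just before it. get_calibration takes no time and is no camera call; for the wrist camera it gives the pose at the moment of the call.
- ctrl.close_job(): hands the job in, once; it reports no verdict.
The state is a dict: "time_s": time; "joint_pos": joint angles; "dq": joint speeds; "effort": joint torques, N m; "tool_pos": TCP position; "tool_rot": TCP orientation; "contact_force": force on the tool from outside, world axes, zero at the start; "torque": the same for the moment, N m; "gripper_width": finger opening in m.
Only numpy, scipy, OpenCV 4.12 (cv2) and the standard library are available. Lean on these libraries where they do the work, as an engineer would, in place of code of your own. Each camera call takes 0.05 s, during which the arm holds its last target. There are 200 camera calls.

TASK

Take the hand scoop by its grip, scoop up all three stone pebbles from the white tray in one go, and tip them into the round steel tub, leaving the tub standing. Then set the empty scoop down level and let go. Do not touch the pebbles with the fingers, and leave the other things on the bench where they are.

Things in the scene. Friction and masses are not known exactly. Their poses are not given: they have to be found in the camera images.
- scoop: Loose scoop of bare sheet metal, 0.18 kg: flat pan 104 wide, 98 mm long, open in front, upright black grip over its back wall. Origin: middle of the underside; x to the open front, y to its left, z up. Back face at x = -48 mm; side walls 36 mm high at the back, sloping to 4 mm near the lip. Starts level on the bench, x within 0.3 rad of world +x. Friction with the pebbles is about 0.3: tipped 45 degrees it empties.
- scoop_lip (a point): Middle of the scoop's straight front lip, at its underside: x = +50, y = 0, z = 0 mm in the scoop's frame (same axes). The pan floor is 2 mm thick; from 16 mm behind the lip it rises to a low bead 3.5 mm high, 4 mm behind the lip, which holds pebbles in, then is bevelled to 1 mm at the lip.
- scoop_grip (a point): Point in the scoop's grip, at x = -52, y = 0, z = 74 mm in the scoop's frame (same axes). The grip is a block 20 mm thick along the scoop's y (the way to pinch it), 34 mm along x (-69 to -35), from z = 46 to 96 mm; pinched across y it may be taken at any slant in the scoop's x-z plane.
- tray: Fixed white open tray, 230 (x) x 124 (y) x 30 mm, its far end wall 55 mm high; walls 4, floor 3 mm thick; inside 116 mm wide. Origin: centre of its underside, on the bench. Long axis x within 0.2 rad of world +x. Flat floor from x = -111 to +111 mm. Pebbles lie in the far half, within x = 5 to 92, y = -40 to 40 mm; the near half is empty, with room to lower the scoop in.
- pebble1: Loose smooth grey stone pebble, about 29 x 27 x 24 mm, slippery, 30 g. Origin: its middle, about 12 mm over the tray floor at the start. Axes mean nothing.
- pebble2: Second stone pebble, like pebble1.
- pebble3: Third stone pebble, like pebble1.
- tub: Loose round open steel tub, 0.5 kg, 150 mm across at the rim and 138 mm at the foot, 50 mm high, wall 3 mm, floor 4 mm. Origin: centre of its underside; z up. The tub and the scoop start side by side to the right of the tray, either one next to the tray.
- caliper: Bystander: digital caliper, 215 mm long, lying near the bench's front edge. Origin at its underside.
- lens_brush: Bystander: lens brush, 158 mm long, lying near the bench's front edge on the right.
- eyepiece: Bystander: black eyepiece standing upright, 51 mm wide and 62 mm high, beyond the work.
- air_blower: Bystander: black rubber air blower with an orange nozzle, 130 mm long and 47 mm high, lying beyond the work on the right.

How it is judged:
On the way, in this order (a step that is already met when the one before it is completed fails the run):
1. all three pebbles ride in the scoop, lifted clear of the tray (x of pebble1 in the frame of scoop between -0.05 and 0.055 m and y of pebble1 in the frame of scoop between -0.052 and 0.052 m and z of pebble1 in the frame of scoop between 0 and 0.055 m and x of pebble2 in the frame of scoop between -0.05 and 0.055 m and y of pebble2 in the frame of scoop between -0.052 and 0.052 m and z of pebble2 in the frame of scoop between 0 and 0.055 m and x of pebble3 in the frame of scoop between -0.05 and 0.055 m and y of pebble3 in the frame of scoop between -0.052 and 0.052 m and z of pebble3 in the frame of scoop between 0 and 0.055 m and height (world z) of scoop above 0.05 m), for 0.2 s.
2. all three pebbles lie in the tub (horizontal distance between each of pebble1, pebble2, pebble3 and tub below 0.068 m and z of pebble1 in the frame of tub between 0 and 0.05 m and z of pebble2 in the frame of tub between 0 and 0.05 m and z of pebble3 in the frame of tub between 0 and 0.05 m and angle between tub's own z axis and vertical below 0.1 rad), for 0.2 s.
At the end, for the whole second after the job is handed in: All three pebbles lie at rest inside the tub (middles within 68 mm of its axis and below its rim); the tub stands upright (within 0.1 rad) on the bench; the scoop stands at rest with its underside level (within 0.1 rad) and at most 12 mm above the bench (all of step 2 and linear speed of each of pebble1, pebble2, pebble3 below 0.03 m/s and height (world z) of tub below 0.01 m and angle between scoop's own z axis and vertical below 0.1 rad and height (world z) of scoop below 0.012 m and linear speed of scoop below 0.02 m/s); the robot touches nothing.
It fails at once if a pebble is touched with the fingers (contact force between the fingers and pebble1 above 0.5 N or contact force between the fingers and pebble2 above 0.5 N or contact force between the fingers and pebble3 above 0.5 N).
It fails at once if a bystander (caliper, brush, eyepiece, blower) is moved more than 30 mm (distance of any of caliper, lens_brush, eyepiece, air_blower from where it was at the start of the episode above 0.03 m).
It also fails if it takes over 64 s, if anything falls off the work surface, if the arm or the gripper's body presses on something with over 40 N, if the wrist force passes 120 N, or if a joint passes its speed limit or range.

## Working session

There is one attempt and no reset: what is moved stays moved. The work goes in short steps, Python scripts to look and compute and a tool call to move; the robot and the scene stay as the last step left them, time stands still between calls to the robot, and variables do not carry over. Pictures are saved under pics/ and viewed, about 8 in all and at most 12, crops included, and the job is handed in when it is done.

Besides the shell and the picture viewer there is one more tool, called after "Emit:" as name([rows], argument=value, ...), one row to a line, values as JSON. step_arm: Moves the arm, as the interface text tells. Its arguments: {"type":"object","properties":{"series":{"type":"array","items":{"type":"object","properties":{"translation":{"type":"array","items":{"type":"number"}},"twist":{"type":"number"},"jaw":{"type":"number"}}}},"squeeze":{"type":"number"}},"required":["series"]}

```bash
mkdir -p pics
cat > h.py <<'E'
import numpy as np, cv2
from station import ctrl
from scipy.spatial.transform import Rotation as R
def cal(n):
    c=ctrl.get_calibration(n); K=np.array([[c["fx"],0,c["cx"]],[0,c["fy"],c["cy"]],[0,0,1.]])
    return K,np.array(c["D"],float),np.array(c["pose"])
def snap(n,f=None):
    c=cal(n); im=np.asarray(ctrl.read_camera(n))[:,:,::-1].copy()
    if f: cv2.imwrite("pics/"+f,im)
    return im,c
def ray(c,uv,z):
    K,D,P=c; p=cv2.undistortPoints(np.array(uv,float).reshape(-1,1,2),K,D).reshape(-1,2)
    d=np.c_[p,np.ones(len(p))]@P[:3,:3].T; o=P[:3,3]
    return o+d*((z-o[2])/d[:,2])[:,None]
def proj(c,X):
    K,D,P=c; T=np.linalg.inv(P)
    return cv2.projectPoints(np.array(X,float).reshape(-1,1,3),cv2.Rodrigues(T[:3,:3])[0],T[:3,3],K,D)[0].reshape(-1,2)
E
python3 - <<'E'
from h import *
np.set_printoptions(precision=4,suppress=True)
for n in("top","side"):
    im,c=snap(n); 
    cv2.imwrite(f"pics/{n}0.png",cv2.resize(im,(800,600),interpolation=cv2.INTER_CUBIC)); cv2.imwrite(f"pics/{n}_raw.png",im); print(n,c[2])
print(ctrl.get_obs())
E
```

```text
top [[-0.0256 -0.9963  0.0821  0.4952]
 [-0.9995  0.0239 -0.0217 -0.0468]
 [ 0.0196 -0.0827 -0.9964  1.1444]
 [ 0.      0.      0.      1.    ]]
side [[ 0.8877 -0.2023  0.4136  0.1284]
 [-0.4601 -0.3578  0.8126 -0.9024]
 [-0.0164 -0.9117 -0.4106  0.5137]
 [ 0.      0.      0.      1.    ]]
{'time_s': 0.1, 'joint_pos': array([-1.4338,  0.2593,  1.5359,  0.    ,  1.348 , -0.2028]), 'dq': array([ 0.0018, -0.0016, -0.0023, -0.0001, -0.0003,  0.0002]), 'effort': array([  0.0034, -44.6969, -29.1246,  -0.0002,   0.0061,  -0.    ]), 'tool_pos': array([ 0.1833, -0.5181,  0.2306]), 'tool_rot': array([ 0.9856,  0.1691,  0.    , -0.0008]), 'contact_force': array([ 0.6155, -0.1548, -0.0394]), 'torque': array([0.0204, 0.0146, 0.0397]), 'gripper_width': 0.08526600519266435}
```

View pics/top0.png

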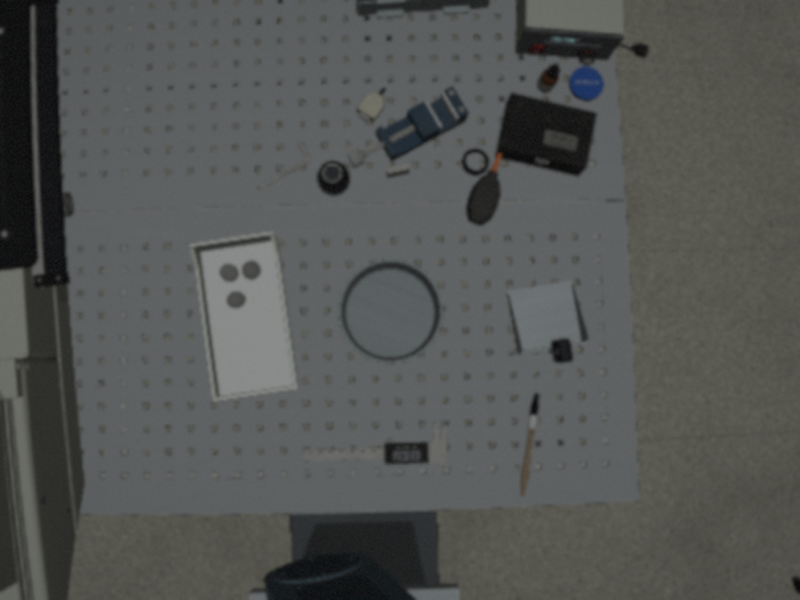

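View pics/side0.png

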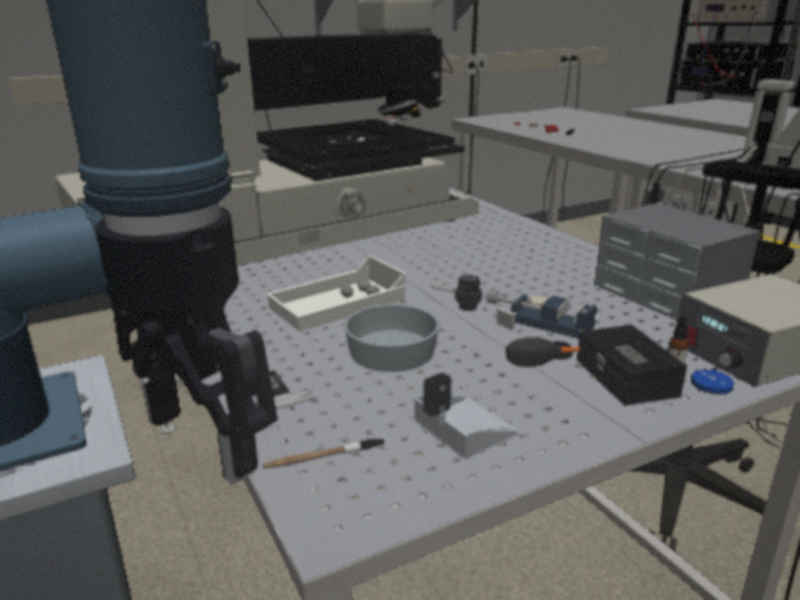

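Top view (800 px scale): the tray is at (243,315) with pebbles at (229,272), (251,269) and (236,299). The tub is at (390,311), and the scoop at (545,315) with its grip at (563,350). The side view agrees, and the scoop opens away from the robot.

Run:
```python
from h import *
np.set_printoptions(precision=4,suppress=True)
c=cal("top"); im=cv2.imread("pics/top_raw.png"); g=cv2.cvtColor(im,cv2.COLOR_BGR2GRAY); s=.64
print([ (n,g[int(y*s),int(x*s)]) for n,x,y in [("trayfloor",250,350),("bench",320,350),("pan",545,310),("peb",229,272),("tubrim",390,264),("tubin",390,310),("grip",563,350)]])
# tray
def big(m,x0,y0,x1,y1):
    k=np.zeros_like(m); k[int(y0*s):int(y1*s),int(x0*s):int(x1*s)]=255
    cs=cv2.findContours(m&k,cv2.RETR_EXTERNAL,cv2.CHAIN_APPROX_NONE)[0]
    return max(cs,key=cv2.contourArea)
t=big(cv2.inRange(g,int((int(g[224,160])+int(g[224,205]))/2)+5,255),170,220,310,410)
print("tray",cv2.minAreaRect(t)); b=cv2.boxPoints(cv2.minAreaRect(t)); print(b/s); print(ray(c,b,.03))
for n,(x,y) in dict(p1=(229,272),p2=(251,269),p3=(236,299)).items():
    q=big(cv2.inRange(g,0,125),x-16,y-16,x+16,y+16); M=cv2.moments(q); ctr=[M['m10']/M['m00'],M['m01']/M['m00']]
    print(n,cv2.contourArea(q),ray(c,[ctr],.015))
q=big(cv2.inRange(g,0,int(g[198,249])+20 if 0 else 70),330,255,450,370); e=cv2.fitEllipse(q); print("tub",e, ray(c,[e[0]],.05))
p=big(cv2.inRange(g,int((int(g[198,349])+int(g[224,205]))/2),255),495,270,600,370); r=cv2.minAreaRect(p); print("pan",r); print(ray(c,cv2.boxPoints(r),.01))
q=big(cv2.inRange(g,0,45),545,332,580,368); r=cv2.minAreaRect(q);print("grip",r,ray(c,[r[0]],.09))
crop=lambda x0,y0,x1,y1:cv2.resize(im[int(y0*s):int(y1*s),int(x0*s):int(x1*s)],(400,400),interpolation=cv2.INTER_CUBIC)
cv2.imwrite("pics/c1.png",np.hstack([crop(160,230,320,390+0),crop(490,265,600,375)]))
```

```text
[('trayfloor', np.uint8(139)), ('bench', np.uint8(99)), ('pan', np.uint8(111)), ('peb', np.uint8(78)), ('tubrim', np.uint8(57)), ('tubin', np.uint8(93)), ('grip', np.uint8(31))]
tray ((158.52999877929688, 204.70999145507812), (94.89371490478516, 48.64894104003906), 81.8698959350586)
[[199.5938 251.8438]
 [274.8438 241.0938]
 [295.8125 387.875 ]
 [220.5625 398.625 ]]
[[0.6639 0.2166 0.03  ]
 [0.677  0.1033 0.03  ]
 [0.4587 0.0753 0.03  ]
 [0.4452 0.1869 0.03  ]]
p1 131.0 [[0.6347 0.1751 0.015 ]]
p2 152.5 [[0.6367 0.1452 0.015 ]]
p3 115.5 [[0.5928 0.1656 0.015 ]]
tub ((249.71641540527344, 198.70330810546875), (61.940452575683594, 62.16437530517578), 111.03487396240234) [[ 0.568  -0.0657  0.05  ]]
pan ((348.20147705078125, 201.56871032714844), (39.4523811340332, 40.437843322753906), 80.21759033203125)
[[ 0.5974 -0.2455  0.01  ]
 [ 0.6117 -0.3424  0.01  ]
 [ 0.5185 -0.3546  0.01  ]
 [ 0.505  -0.2581  0.01  ]]
grip ((358.9459228515625, 224.17567443847656), (13.1519193649292, 11.672327995300293), 80.53767395019531) [[ 0.5031 -0.3041  0.09  ]]
```

View pics/c1.png

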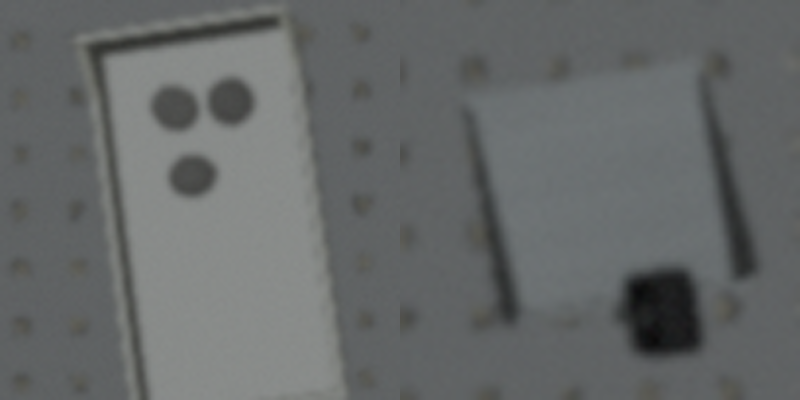

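```bash
cat >> h.py <<'E'
def go(x,y,z,yaw):
    o=ctrl.get_obs(); r=R.from_quat(o["tool_rot"]); M=r.as_matrix(); d=M.T@(np.array([x,y,z])-o["tool_pos"])*1000
    cy=np.degrees(np.arctan2(M[1,0],M[0,0])); print("now",o["tool_pos"].round(4),"yaw",cy.round(2),"t",o["time_s"]," -> d",d.round(1),"twist",round(cy-yaw,2))
E
python3 -c "
from h import *
go(.50,-.304,.25,8)"
```

```text
now [ 0.1833 -0.5181  0.2306] yaw 19.47 t 0.1  -> d [370.  -96.3 -19.2] twist 11.47
```

Emit:
step_arm([
  {"translation": [60,-16,-19],"twist": 3,"jaw": 1},
  {"translation": [120,-32,-19],"twist": 6,"jaw": 1},
  {"translation": [180,-48,-19],"twist": 9,"jaw": 1},
  {"translation": [240,-64,-19],"twist": 11.5,"jaw": 1},
  {"translation": [300,-78,-19],"twist": 11.5,"jaw": 1},
], squeeze=120)

```text
time_s: 0.72
tool_pos: [0.4413, -0.3436, 0.2501]
tool_rot: [0.998, 0.069, -0.0, -0.0]
contact_force: [0.0, -1.5, 0.6]
gripper_width: 0.0855
```

```bash
python3 -c "
from h import *
go(.50,-.304,.25,8)"
```

```text
now [ 0.4413 -0.3436  0.2501] yaw 7.93 t 0.725  -> d [ 63.6 -31.1   0. ] twist -0.07
```

Emit:
step_arm([
  {"translation": [58,-29,0],"twist": 0,"jaw": 1},
  {"translation": [58,-29,0],"twist": 0,"jaw": 1},
  {"translation": [58,-29,0],"twist": 0,"jaw": 1},
])

```text
time_s: 1.1
tool_pos: [0.4932, -0.308, 0.2497]
tool_rot: [0.998, 0.07, -0.001, -0.0]
contact_force: [-0.5, -0.4, -0.6]
gripper_width: 0.0854
```

Run:
```python
from h import *
go(.50,-.304,.25,8)
im,c=snap("wrist","w1.png"); print(c[2].round(3))
```

```text
now [ 0.4932 -0.308   0.2497] yaw 8.05 t 1.1  -> d [ 7.3 -3.  -0.3] twist 0.05
[[ 0.141 -0.954 -0.263  0.56 ]
 [-0.99  -0.136 -0.037 -0.298]
 [-0.     0.266 -0.964  0.392]
 [ 0.     0.     0.     1.   ]]
```

View pics/w1.png

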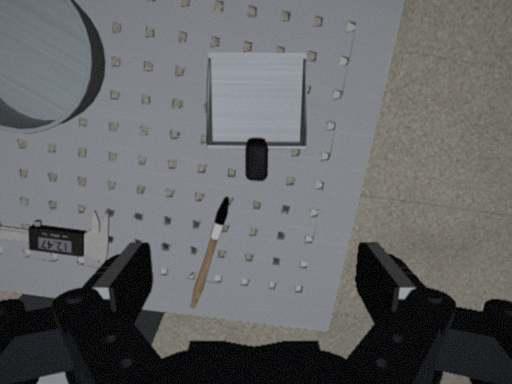

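The wrist view shows the scoop's pan at columns 207–306, with the lip at row 53, the back wall at row 147 and the grip at (256,140–180).

Run:
```python
from h import *
np.set_printoptions(precision=4,suppress=True)
c=cal("wrist"); im=cv2.imread("pics/w1.png"); g=cv2.cvtColor(im,cv2.COLOR_BGR2GRAY)
m=cv2.inRange(g[125:190,235:280],0,55); q=max(cv2.findContours(m,0,1)[0],key=cv2.contourArea)+[235,125]
r=cv2.minAreaRect(q); b=cv2.boundingRect(q); print(r,b)
# pan lip: bright/edges
print("lip",ray(c,[[207,53],[306,53]],.003)); print("back corners top",ray(c,[[207,147],[306,147]],.036))
x,y,w,h=b
print("gripL/R cols at top face",ray(c,[[x,y+10],[x+w-1,y+10]],.096)); print("rows",ray(c,[[x+w/2,y],[x+w/2,y+h-1]],.096))
col=g[135:190,256]; print(col)
for rr in(48,50,52,54,56,58): print(rr,g[rr,[215,230,256,290,300]])
print("row100",g[100,200:216],g[100,298:312])
for yaw in(7.,8.):
  for f in [np.array([.503,-.304])]:
    d=np.array([np.cos(np.radians(yaw)),np.sin(np.radians(yaw))]); print(proj(c,[[*(f+102/1000*d),0]]))
```

```text
((256.0, 158.5), (41.0, 22.0), 90.0) (245, 138, 23, 42)
lip [[ 0.596  -0.2434  0.003 ]
 [ 0.6107 -0.3479  0.003 ]]
back corners top [[ 0.5011 -0.2578  0.036 ]
 [ 0.5156 -0.3602  0.036 ]]
gripL/R cols at top face [[ 0.5147 -0.2975  0.096 ]
 [ 0.5174 -0.3164  0.096 ]]
rows [[ 0.5247 -0.3062  0.096 ]
 [ 0.4887 -0.3113  0.096 ]]
[152 148 111  51  21   1   2  15   0  15  18  24  16  30  28  27  35  39
  32  28  31  23  25  31  22  25  32  37  26  28  31  32  32  35  28  32
  26  28  31  23  18  28  21  23  31  71 115 134 136 133 134 130 132 133
 132]
48 [126 128 131 129 132]
50 [130 131 132 132 128]
52 [143 142 135 134 135]
54 [149 153 150 151 156]
56 [150 149 154 148 150]
58 [147 146 148 147 147]
row100 [132 133 132 133 134 130 108  98 107  84  64  99 144 159 151 156] [155 154 149 110  65  48  60  92 115 129 135 131 135 134]
[[252.8412  51.8373]]
[[251.1832  51.821 ]]
```

Run:
```python
from h import *
go(.504,-.3092,.056,8)
```

```text
now [ 0.4926 -0.3087  0.2499] yaw 7.96 t 1.15  -> d [ 11.4   2.1 193.9] twist -0.04
```

Emit:
step_arm([
  {"translation": [11.5,2,50],"twist": 0,"jaw": 1},
  {"translation": [11.5,2,100],"twist": 0,"jaw": 1},
  {"translation": [11.5,2,150],"twist": 0,"jaw": 1},
  {"translation": [11.5,2,194],"twist": 0,"jaw": 1},
  {"translation": [11.5,2,194],"twist": 0,"jaw": 1},
])

```text
time_s: 1.78
tool_pos: [0.5014, -0.3081, 0.053]
tool_rot: [0.998, 0.068, -0.003, -0.003]
contact_force: [0.1, 0.2, -0.4]
gripper_width: 0.0853
```

Emit:
step_arm([
  {"translation": [0,0,0],"twist": 0,"jaw": -0.3},
  {"translation": [0,0,0],"twist": 0,"jaw": -0.7},
  {"translation": [0,0,0],"twist": 0,"jaw": -1},
  {"translation": [0,0,0],"twist": 0,"jaw": -1},
  {"translation": [0,0,0],"twist": 0,"jaw": -1},
], squeeze=120)

```text
time_s: 2.4
tool_pos: [0.5057, -0.3094, 0.0578]
tool_rot: [0.998, 0.07, 0.001, 0.001]
contact_force: [-1.0, 0.3, 6.8]
gripper_width: 0.019
```

Emit:
step_arm([
  {"translation": [0,0,0],"twist": 0,"jaw": -1},
  {"translation": [0,0,0],"twist": 0,"jaw": -1},
])

```text
time_s: 2.65
tool_pos: [0.5057, -0.3094, 0.0578]
tool_rot: [0.998, 0.07, 0.001, 0.001]
contact_force: [-2.2, -1.1, 6.1]
gripper_width: 0.0187
```

Run:
```python
from h import *
np.set_printoptions(precision=4,suppress=True,linewidth=200)
c=cal("top"); im=cv2.imread("pics/top_raw.png"); g=cv2.cvtColor(im,cv2.COLOR_BGR2GRAY).astype(float)
for y in (175,205,235): print(y,g[y,120:145].astype(int),g[y,176:196].astype(int))
for x in (150,165,180): print("col",x,g[240:262,x].astype(int),"far",g[144:166,x].astype(int))
def cross(v,th,rev=False):
    i=np.where((v[:-1]<th)&(v[1:]>=th))[0]
    return i[0]+(th-v[i[0]])/(v[i[0]+1]-v[i[0]])
L=[];Rr=[]
for y in range(162,244,3):
    try: L.append([118+cross(g[y,118:150],118),y])
    except Exception: pass
    Rr.append([200-cross(g[y,200:150:-1],118),y])
for n,P in(("L",L),("R",Rr)):
    W=ray(c,P,.03)[:,:2]; k=np.polyfit(W[:,0],W[:,1],1); res=W[:,1]-np.polyval(k,W[:,0]); k=np.polyfit(W[abs(res)<.002][:,0],W[abs(res)<.002][:,1],1); print(n,np.degrees(np.arctan(k[0])),"y at x=.56",np.polyval(k,.56),(abs(res)<.002).sum(),len(P))
N=[[x,262-cross(g[262:230:-1,x],118)] for x in range(144,186,3)]
print("near",ray(c,N,.03)[:,:2])
```

```text
175 [ 97  96  96  98 105 119 122 106  83  85 114 132 137 137 138 137 138 138 137 131 114  92  78  77  76] [136 129 127 120 107  97  96  98  99  99  98  99  99  97 100  97  99  97  98  98]
205 [ 97  97  97  98  98  98  98  97 106 119 120 103  79  90 119 134 139 137 137 137 138 140 139 138 138] [140 138 139 138 135 129 129 127 110  97  97  98  97  99  97  98  98  98  98  99]
235 [ 97  96  98  97  97  98  97  98  96  97  98 100 106 121 121 104  79  88 116 132 136 138 136 139 137] [140 139 137 138 138 137 139 138 136 135 132 125 109  94  95  97  97  98  98  97]
col 150 [139 138 137 137 138 138 139 137 138 138 136 129 122 126 121 106  95  90  90  89  88  90] far [ 98  97  98  98  98  99 101 112 122 111  77  55  62  90 119 134 138 138 138 137 137 138]
col 165 [138 138 139 139 140 138 138 139 137 132 128 123 111 101  98  96  93  87  86  86  85  87] far [ 99  99  96  98 100 108 115  99  71  55  67  99 126 135 139 138 139 139 139 139 140 138]
col 180 [138 138 138 139 138 138 133 126 129 125 110  99  98  98  97  93  85  84  87  85  87  94] far [99 97 98 98 97 99 98 97 95 93 91 89 87 89 93 94 95 96 95 94 94 94]
L 5.466814093315553 y at x=.56 0.21169841875653606 11 28
R 7.315168969322598 y at x=.56 0.08777561556790164 28 28
near [[0.4452 0.1803]
 [0.4469 0.1733]
 [0.4469 0.1663]
 [0.4489 0.1593]
 [0.4487 0.1524]
 [0.4506 0.1454]
 [0.4504 0.1385]
 [0.4526 0.1315]
 [0.4525 0.1246]
 [0.4539 0.1176]
 [0.4542 0.1107]
 [0.4553 0.1038]
 [0.4564 0.0968]
 [0.4568 0.0899]]
```

Emit:
step_arm([
  {"translation": [0,0,-50],"twist": 0,"jaw": -1},
  {"translation": [0,0,-90],"twist": 0,"jaw": -1},
  {"translation": [0,-30,-120],"twist": 0,"jaw": -1},
  {"translation": [0,-80,-130],"twist": 0,"jaw": -1},
  {"translation": [0,-130,-130],"twist": 0,"jaw": -1},
])

```text
time_s: 3.28
tool_pos: [0.4872, -0.1791, 0.1875]
tool_rot: [0.998, 0.069, 0.001, 0.001]
contact_force: [0.4, 0.3, -1.9]
gripper_width: 0.0187
```

Run:
```python
from h import *
o=ctrl.get_obs(); print(o["contact_force"],o["torque"],o["tool_pos"],o["gripper_width"])
```

```text
[ 0.44388779  0.33779674 -1.8889284 ] [ 0.05117879  0.06620719 -0.00520014] [ 0.48718689 -0.17906017  0.18751599] 0.01873630912175686
```

Run:
```python
from h import *
np.set_printoptions(precision=4,suppress=True)
c=cal("top")
L=ray(c,[[124.3,175],[128.3,205],[132.3,235]],.03)[:,:2];Q=ray(c,[[179.6,175],[183.8,205],[187.8,235]],.03)[:,:2]
for W in(L,Q): k=np.polyfit(W[:,0],W[:,1],1); print(np.degrees(np.arctan(k[0])),np.polyval(k,.56))
yaw=np.radians(7.35); d=np.array([np.cos(yaw),np.sin(yaw)]); n=np.array([-d[1],d[0]])
off=(L@n).mean()/2+(Q@n).mean()/2; print("width",(L@n).mean()-(Q@n).mean())
N=np.array([[.4469,.1733],[.4504,.1385],[.4542,.1107]]); a0=(N@d).mean(); O=d*(a0+.115)+n*off; print("tray origin",O, "axis d",d)
P=ray(c,[[0,0]],.015)
for p in ([.6347,.1751],[.6367,.1452],[.5928,.1656]): print((np.array(p)-O)@d,(np.array(p)-O)@n)
g0=np.array([.504,-.3092]) # grip at TCP (.5057,-.3094)
# want scoop back at tray x=-104 -> scoop origin -52... 
for sx in(-.054,): 
    S=O+d*sx; T=S-d*.052; print("scoop origin",S,"TCP",T)
go(T[0],T[1],.1875,7.35)
```

```text
7.297043119119261 0.21558484094369257
6.918806515242073 0.08675289498648472
width 0.1277612686384267
tray origin [0.565  0.1518] axis d [0.9918 0.1279]
0.07207020163113799 0.014173528977333536
0.07022865646747797 -0.015736648411144135
0.02929914994634301 0.010111862105641441
scoop origin [0.5115 0.1449] TCP [0.4599 0.1383]
now [ 0.4872 -0.1791  0.1875] yaw 7.93 t 3.275  -> d [  16.7 -318.1   -0.4] twist 0.58
```

Emit:
step_arm([
  {"translation": [4,-62,0],"twist": 0.5,"jaw": -1},
  {"translation": [8,-124,0],"twist": 0.5,"jaw": -1},
  {"translation": [12,-186,0],"twist": 0.5,"jaw": -1},
  {"translation": [16,-248,0],"twist": 0.5,"jaw": -1},
  {"translation": [16,-300,0],"twist": 0.5,"jaw": -1},
])

```text
time_s: 3.9
tool_pos: [0.4606, 0.1217, 0.1865]
tool_rot: [0.998, 0.066, 0.0, -0.0]
contact_force: [0.3, -0.0, -2.1]
gripper_width: 0.0188
```

Emit:
step_arm([
  {"translation": [0,-15,40],"twist": 0,"jaw": -1},
  {"translation": [0,-15,70],"twist": 0,"jaw": -1},
  {"translation": [0,-15,70],"twist": 0,"jaw": -1},
  {"translation": [0,-15,70],"twist": 0,"jaw": -1},
])

```text
time_s: 4.4
tool_pos: [0.4601, 0.1341, 0.1173]
tool_rot: [0.998, 0.065, 0.001, 0.0]
contact_force: [1.0, -0.5, -0.8]
gripper_width: 0.0184
```

Run:
```python
from h import *
go(.4599,.1383,.0618,7.3)
im,_=snap("top","top1.png"); w,_=snap("wrist","w2.png")
a=cv2.resize(im[140:270,100:220],(552,598),interpolation=cv2.INTER_CUBIC)
cv2.imwrite("pics/c2.png",a)
```

```text
now [0.4601 0.1341 0.1173] yaw 7.46 t 4.4  -> d [ 0.3 -4.2 55.5] twist 0.16
```

View pics/w2.png

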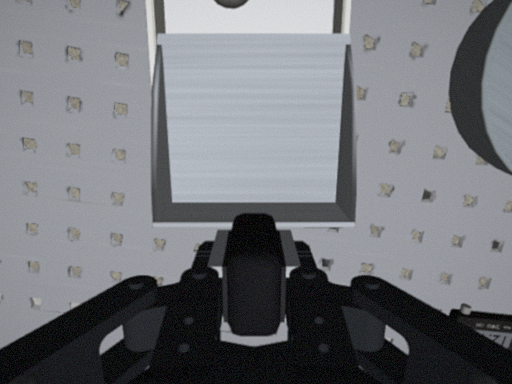

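View pics/c2.png

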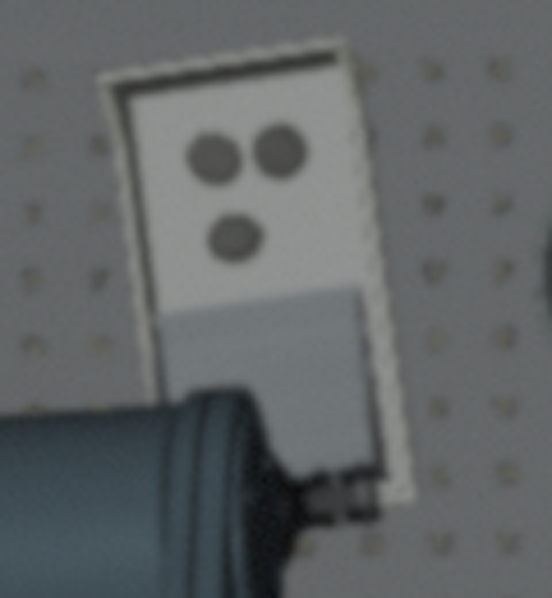

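The wrist view shows the lip at row ~40 (columns 157–350), with the tray walls just beyond it at columns ~150–165 and ~335–350. I'll measure the lateral offset from these.

Run:
```python
from h import *
np.set_printoptions(precision=4,suppress=True,linewidth=220)
c=cal("wrist"); g=cv2.cvtColor(cv2.imread("pics/w2.png"),cv2.COLOR_BGR2GRAY)
for r in(5,15,25): print(r,"L",g[r,144:176],"R",g[r,326:358])
print("lip rows",g[28:52,200],g[28:52,320]); 
for r in (42,46): print(r,g[r,150:170],g[r,338:358])
o=ctrl.get_obs();M=R.from_quat(o["tool_rot"]).as_matrix();f=lambda uv,z:((ray(c,uv,z)-o["tool_pos"])@M)[:,:2]*1000
print("lip corners",f([[157,40],[350,40]],.0605))
print("lip edge mid rows",f([[250,34],[250,44]],.0600))
```

```text
5 L [143 166 197 212 214 212 210 199 188 170 107  77  78  84  82  82  85  72  80 111 182 212 217 216 214 215 215 210 214 214 215 214] R [216 213 213 213 210 219 212 170 104  67  70  72  72  66  69  69 105 159 177 188 206 217 213 212 203 162 144 146 147 144 147 150]
15 L [146 152 179 209 218 217 214 209 199 188 141  86  82  82  90  83  81  79  80  81 139 207 221 219 215 217 219 215 217 218 218 215] R [218 217 213 217 214 215 195 144  84  64  67  68  70  69  68  88 143 169 184 200 214 214 217 210 177 149 149 148 152 152 147 144]
25 L [150 145 150 189 216 215 212 219 205 196 187 121  86  85  81  88  83  86  82  83 113 174 213 217 215 214 220 214 219 219 214 214] R [215 217 216 219 220 219 178 104  68  66  66  66  67  70  74 121 164 181 200 212 217 219 215 193 160 153 149 151 153 148 156 152]
lip rows [215 219 219 219 217 197 182 175 174 174 172 173 175 175 180 174 171 171 172 175 172 179 179 179] [219 216 220 220 218 201 183 179 180 176 173 179 174 172 171 173 176 169 175 174 177 178 178 179]
42 [219 217 219 206 194 180 143 159 179 178 176 174 179 178 179 173 177 177 174 175] [173 172 171 175 173 172 171 175 174 176 177 170 166 153 151 149 150 150 151 153]
46 [219 216 218 209 196 176 123  76  72  71  81 119 159 171 173 168 174 173 171 172] [171 175 174 173 171 177 172 142  84  59  70  78 105 132 155 151 150 153 151 147]
lip corners [[ 96.7973 -53.1944]
 [ 96.9386  51.9079]]
lip edge mid rows [[99.8371 -2.5521]
 [94.7515 -2.5584]]
```

Run:
```python
from h import *
np.set_printoptions(precision=2,suppress=True,linewidth=220)
c=cal("wrist");o=ctrl.get_obs();M=R.from_quat(o["tool_rot"]).as_matrix();f=lambda uv,z:((ray(c,uv,z)-o["tool_pos"])@M)[:,:2]*1000
a=f([[153.9,5],[154.8,25],[342.2,5],[341.0,25],[145.3,5],[146.7,25],[350.8,5],[349.5,25]],.03); print(a)
print("mid inner",(a[0]+a[2])/2,(a[1]+a[3])/2,"outer",(a[4]+a[6])/2,(a[5]+a[7])/2)
b=f([[163.3,5],[164.2,15],[334,5],[332.9,15]],.003);print(b,(b[0]+b[2])/2,(b[1]+b[3])/2)
```

```text
[[121.39 -61.8 ]
 [110.02 -62.  ]
 [121.51  53.73]
 [110.13  53.69]
 [121.42 -67.09]
 [110.04 -67.06]
 [121.55  59.02]
 [110.17  58.99]]
mid inner [121.45  -4.03] [110.07  -4.16] outer [121.49  -4.03] [110.11  -4.03]
[[127.69 -62.5 ]
 [121.38 -62.26]
 [127.82  54.45]
 [121.5   54.05]] [127.75  -4.02] [121.44  -4.1 ]
```

Emit:
step_arm([
  {"translation": [3,-3.4,0],"twist": 0,"jaw": -1},
  {"translation": [3,-3.4,20],"twist": 0,"jaw": -1},
  {"translation": [3,-3.4,40],"twist": 0,"jaw": -1},
  {"translation": [3,-3.4,52],"twist": 0,"jaw": -1},
  {"translation": [3,-3.4,52],"twist": 0,"jaw": -1},
])

```text
time_s: 5.12
tool_pos: [0.4616, 0.1379, 0.0639]
tool_rot: [0.998, 0.065, -0.001, -0.0]
contact_force: [0.0, 0.1, -1.0]
gripper_width: 0.0183
```

Emit:
step_arm([
  {"translation": [0,0,2],"twist": 0,"jaw": -1},
  {"translation": [0,0,3],"twist": 0,"jaw": -1},
  {"translation": [0,0,3],"twist": 0,"jaw": -1},
])

```text
time_s: 5.5
tool_pos: [0.4621, 0.138, 0.0617]
tool_rot: [0.998, 0.065, 0.0, 0.0]
contact_force: [0.7, 0.1, -0.9]
gripper_width: 0.0188
```

Emit:
step_arm([
  {"translation": [0,0,0.7],"twist": 0,"jaw": -1},
  {"translation": [0,0,0.7],"twist": 0,"jaw": -1},
])

```text
time_s: 5.75
tool_pos: [0.462, 0.138, 0.0608]
tool_rot: [0.998, 0.065, 0.0, -0.0]
contact_force: [-0.8, 0.5, 0.6]
gripper_width: 0.0187
```

Emit:
step_arm([
  {"translation": [0,0,0.7],"twist": 0,"jaw": -1},
  {"translation": [0,0,0.7],"twist": 0,"jaw": -1},
])

```text
time_s: 6.0
tool_pos: [0.4621, 0.1381, 0.0608]
tool_rot: [0.998, 0.065, 0.0, -0.0]
contact_force: [-2.7, 0.4, 6.9]
gripper_width: 0.0187
```

Emit:
step_arm([
  {"translation": [15,0,-0.7],"twist": 0,"jaw": -1},
  {"translation": [30,0,-0.7],"twist": 0,"jaw": -1},
  {"translation": [45,0,-0.7],"twist": 0,"jaw": -1},
  {"translation": [60,0,-0.7],"twist": 0,"jaw": -1},
  {"translation": [75,0,-0.7],"twist": 0,"jaw": -1},
])

```text
time_s: 6.62
tool_pos: [0.5368, 0.1478, 0.0608]
tool_rot: [0.998, 0.065, -0.0, 0.0]
contact_force: [-6.5, 0.2, 9.4]
gripper_width: 0.0187
```

Emit:
step_arm([
  {"translation": [8,0,0],"twist": 0,"jaw": -1},
  {"translation": [16,0,0],"twist": 0,"jaw": -1},
  {"translation": [23,0,0],"twist": 0,"jaw": -1},
  {"translation": [23,0,0],"twist": 0,"jaw": -1},
])

```text
time_s: 7.12
tool_pos: [0.5603, 0.1508, 0.0608]
tool_rot: [0.998, 0.065, 0.001, -0.0]
contact_force: [0.7, 1.0, 4.0]
gripper_width: 0.0186
```

Run:
```python
from h import *
go(.4621,.1381,.0608,7.4)
w,_=snap("wrist","w3.png")
```

```text
now [0.5603 0.1508 0.0608] yaw 7.47 t 7.125  -> d [-99.   -0.2  -0.1] twist 0.07
```

View pics/w3.png

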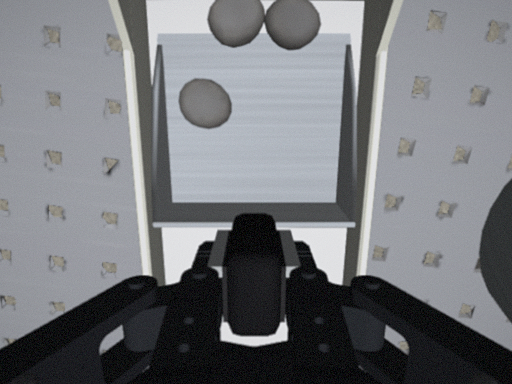

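Wrist view: one pebble is in the pan at (205,103), and two are at the lip, (236,20) and (292,22), against the end wall at about row 0. I'll push on.

Emit:
step_arm([
  {"translation": [6,0,0],"twist": 0,"jaw": -1},
  {"translation": [12,0,0],"twist": 0,"jaw": -1},
  {"translation": [12,0,0],"twist": 0,"jaw": -1},
])

```text
time_s: 7.55
tool_pos: [0.5713, 0.1523, 0.0608]
tool_rot: [0.998, 0.065, 0.0, -0.0]
contact_force: [-0.7, -0.5, 4.7]
gripper_width: 0.0185
```

Run:
```python
from h import *
go(.4621,.1381,.0608,7.4)
w,_=snap("wrist","w4.png"); g=cv2.cvtColor(w,cv2.COLOR_BGR2GRAY)
k=np.zeros_like(g); k[0:205,172:338]=255
m=cv2.inRange(g,75,135)&k; m=cv2.morphologyEx(m,cv2.MORPH_OPEN,np.ones((9,9),np.uint8))
for q in cv2.findContours(m,0,1)[0]: print(cv2.boundingRect(q),cv2.contourArea(q))
print(g[0:50:3,200],g[0:50:3,265])
```

```text
now [0.5713 0.1523 0.0608] yaw 7.47 t 7.55  -> d [-1.101e+02 -1.000e-01 -0.000e+00] twist 0.07
(182, 80, 50, 49) 1935.5
(268, 37, 53, 54) 2214.0
(206, 32, 56, 50) 2189.0
[ 73  68  67  70  72  70  68 100 225 223 224 194 179 176 187 177 181] [ 71  68  68  76  71  68  69  92 225 222 222 201 183 182 179 183 189]
```

All three are now behind the bead (pebble rows 32–91, lip at row 34). I'll lift.

Emit:
step_arm([
  {"translation": [3,0,0],"twist": 0,"jaw": -1},
  {"translation": [2,0,-5],"twist": 0,"jaw": -1},
  {"translation": [0,0,-20],"twist": 0,"jaw": -1},
  {"translation": [-3,0,-40],"twist": 0,"jaw": -1},
  {"translation": [-3,0,-60],"twist": 0,"jaw": -1},
])

```text
time_s: 8.22
tool_pos: [0.5676, 0.1518, 0.1215]
tool_rot: [0.998, 0.065, -0.0, -0.0]
contact_force: [-0.0, 0.4, -2.0]
gripper_width: 0.0189
```

Emit:
step_arm([
  {"translation": [0,0,-20],"twist": 0,"jaw": -1},
  {"translation": [0,0,-40],"twist": 0,"jaw": -1},
  {"translation": [0,0,-55],"twist": 0,"jaw": -1},
  {"translation": [0,0,-60],"twist": 0,"jaw": -1},
  {"translation": [0,0,-60],"twist": 0,"jaw": -1},
])

```text
time_s: 8.85
tool_pos: [0.5679, 0.1518, 0.1806]
tool_rot: [0.998, 0.065, 0.0, -0.0]
contact_force: [-0.8, -0.4, -1.9]
gripper_width: 0.0184
```

Run:
```python
from h import *
np.set_printoptions(precision=4,suppress=True)
w,_=snap("wrist","w5.png"); g=cv2.cvtColor(w,cv2.COLOR_BGR2GRAY)
k=np.zeros_like(g); k[0:205,172:338]=255
m=cv2.inRange(g,75,135)&k; m=cv2.morphologyEx(m,cv2.MORPH_OPEN,np.ones((9,9),np.uint8))
for q in cv2.findContours(m,0,1)[0]: print(cv2.boundingRect(q),cv2.contourArea(q))
t,c=snap("top","top2.png"); 
# pour target: tub, pan pivot
tub=np.array([.568,-.0657]); yaw=np.radians(7.47); d=np.array([np.cos(yaw),np.sin(yaw)])
# lip (level) at s=82 from pivot x_t=-52 -> lip at x_t=+30 ; TCP = lip-100.1; lateral lip offset -0.65mm tool y
n=np.array([d[1],-d[0]]); T=tub+d*(.030-.1001)+n*.00065; print("TCP",T); go(*T,.19,7.47)
```

```text
(178, 75, 49, 50) 1910.0
(214, 40, 55, 53) 2225.5
(273, 23, 52, 59) 2389.0
TCP [ 0.4986 -0.0755]
now [0.5674 0.1518 0.1798] yaw 7.47 t 8.95  -> d [-97.8 216.4 -10.1] twist -0.0
```

Emit:
step_arm([
  {"translation": [-1,4,-2],"twist": 0,"jaw": -1},
  {"translation": [-3,12,-5],"twist": 0,"jaw": -1},
  {"translation": [-7,22,-8],"twist": 0,"jaw": -1},
  {"translation": [-12,33,-10],"twist": 0,"jaw": -1},
  {"translation": [-17,44,-10],"twist": 0,"jaw": -1},
])

```text
time_s: 9.57
tool_pos: [0.5567, 0.1049, 0.1909]
tool_rot: [0.998, 0.065, 0.0, 0.0]
contact_force: [0.5, 0.4, -1.8]
gripper_width: 0.0185
```

Emit:
step_arm([
  {"translation": [-5,11,0],"twist": 0,"jaw": -1},
  {"translation": [-10,22,0],"twist": 0,"jaw": -1},
  {"translation": [-15,34,0],"twist": 0,"jaw": -1},
  {"translation": [-20,46,0],"twist": 0,"jaw": -1},
  {"translation": [-25,58,0],"twist": 0,"jaw": -1},
])

```text
time_s: 10.2
tool_pos: [0.5394, 0.0444, 0.1906]
tool_rot: [0.998, 0.065, 0.0, 0.0]
contact_force: [-1.2, 0.1, -2.7]
gripper_width: 0.019
```

Emit:
step_arm([
  {"translation": [-5,12,0],"twist": 0,"jaw": -1},
  {"translation": [-10,24,0],"twist": 0,"jaw": -1},
  {"translation": [-15,36,0],"twist": 0,"jaw": -1},
  {"translation": [-20,48,0],"twist": 0,"jaw": -1},
  {"translation": [-25,60,0],"twist": 0,"jaw": -1},
])

```text
time_s: 10.82
tool_pos: [0.5224, -0.0183, 0.1906]
tool_rot: [0.998, 0.065, 0.0, 0.0]
contact_force: [-0.6, -0.5, -2.4]
gripper_width: 0.0184
```

Emit:
step_arm([
  {"translation": [-5,12,0],"twist": 0,"jaw": -1},
  {"translation": [-10,24,0],"twist": 0,"jaw": -1},
  {"translation": [-15,35,0],"twist": 0,"jaw": -1},
  {"translation": [-20,44,0],"twist": 0,"jaw": -1},
  {"translation": [-25,50,0],"twist": 0,"jaw": -1},
])

```text
time_s: 11.45
tool_pos: [0.5041, -0.071, 0.1906]
tool_rot: [0.998, 0.065, 0.0, -0.0]
contact_force: [-0.3, 1.0, -1.5]
gripper_width: 0.0184
```

Emit:
step_arm([
  {"translation": [-3,2,0],"twist": 0,"jaw": -1},
  {"translation": [-5,3,0],"twist": 0,"jaw": -1},
  {"translation": [-6,4,0],"twist": 0,"jaw": -1},
  {"translation": [-6,4,0],"twist": 0,"jaw": -1},
])

```text
time_s: 11.95
tool_pos: [0.4989, -0.0749, 0.1906]
tool_rot: [0.998, 0.065, 0.0, -0.0]
contact_force: [0.4, -0.3, -2.4]
gripper_width: 0.0188
```

Run:
```python
from h import *
go(.4986,-.0755,.19,7.47)
o=ctrl.get_obs(); print(o["contact_force"],o["torque"])
w,_=snap("wrist","w6.png")
```

```text
now [ 0.4989 -0.0749  0.1906] yaw 7.48 t 11.95  -> d [-0.4  0.5  0.6] twist 0.01
[ 0.44490477 -0.32194046 -2.36151992] [-0.02461831  0.09606773 -0.04480022]
```

View pics/w6.png

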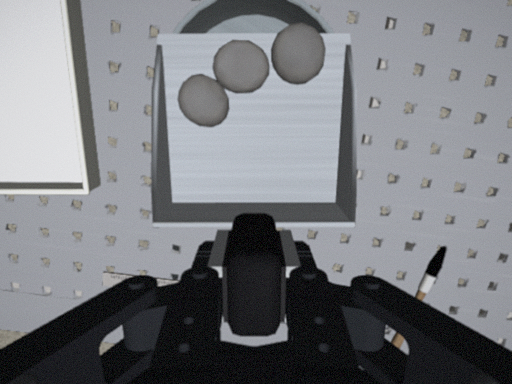

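All three are riding at (204,100), (241,66) and (298,53), and the scoop is centred on the tub's rim arc. I'll lower it to just above the rim.

Emit:
step_arm([
  {"translation": [0,0.5,10],"twist": 0,"jaw": -1},
  {"translation": [0,0.5,30],"twist": 0,"jaw": -1},
  {"translation": [0,0.5,50],"twist": 0,"jaw": -1},
  {"translation": [0,0.5,70],"twist": 0,"jaw": -1},
  {"translation": [0,0.5,79],"twist": 0,"jaw": -1},
])

```text
time_s: 12.62
tool_pos: [0.498, -0.0751, 0.1099]
tool_rot: [0.998, 0.065, -0.001, -0.001]
contact_force: [-0.4, 0.7, -2.0]
gripper_width: 0.0187
```

Emit:
step_arm([
  {"translation": [0,0,1],"twist": 0,"jaw": -1},
  {"translation": [0,0,2],"twist": 0,"jaw": -1},
  {"translation": [0,0,2],"twist": 0,"jaw": -1},
])

```text
time_s: 13.0
tool_pos: [0.4995, -0.0757, 0.1103]
tool_rot: [0.998, 0.065, 0.001, 0.0]
contact_force: [-0.2, 0.6, -3.2]
gripper_width: 0.0184
```

Emit:
step_arm([
  {"translation": [0,0,0],"twist": 0,"jaw": -1},
  {"translation": [0,0,0],"twist": 0,"jaw": -1},
  {"translation": [0,0,0],"twist": 0,"jaw": -1},
], squeeze=20)

```text
time_s: 13.38
tool_pos: [0.499, -0.0756, 0.1098]
tool_rot: [0.998, 0.065, 0.0, 0.0]
contact_force: [-0.4, 0.7, -2.5]
gripper_width: 0.0188
```

Run:
```python
from h import *
go(.4986,-.0755,.1078,7.47)
o=ctrl.get_obs(); print(o["contact_force"],o["torque"],o["gripper_width"])
w,_=snap("wrist","w7.png"); a=cv2.imread("pics/w6.png"); print("lip rows",cv2.cvtColor(w,6)[20:60:2,190],cv2.cvtColor(a,6)[20:60:2,190])
```

```text
now [ 0.499  -0.0756  0.1098] yaw 7.47 t 13.375  -> d [-0.4 -0.1  2. ] twist -0.0
[-0.38066494  0.68311756 -2.458183  ] [-0.00967893  0.10636479 -0.02885149] 0.01879430137971505
lip rows [154 155 155 154 153 155 157 183 190 188 185 187 187 183 186 192 191 187
 183 182] [ 92  68  66  65  60  67  70 168 182 180 180 179 183 182 183 182 184 181
 177 182]
```

At 20 N it holds level, so I'll rest it on the rim and open slightly. Gravity then tips it about the rim, with the pads as guides.

Emit:
step_arm([
  {"translation": [0,0,1.7],"twist": 0,"jaw": -1},
  {"translation": [0,0,1.7],"twist": 0,"jaw": -0.5},
  {"translation": [0,0,1.7],"twist": 0,"jaw": -0.35},
  {"translation": [0,0,1.7],"twist": 0,"jaw": -0.35},
  {"translation": [0,0,1.7],"twist": 0,"jaw": -0.35},
])

```text
time_s: 14.05
tool_pos: [0.499, -0.0756, 0.108]
tool_rot: [0.998, 0.065, 0.0, 0.0]
contact_force: [-0.7, 0.5, -0.1]
gripper_width: 0.0277
```

Run:
```python
from h import *
w,_=snap("wrist"); s,_=snap("side","s8.png"); 
a=cv2.resize(s[170:270,190:310],(480,400),interpolation=cv2.INTER_CUBIC); b=cv2.resize(w,(320,240)); b=cv2.copyMakeBorder(b,0,160,0,0,cv2.BORDER_CONSTANT)
cv2.imwrite("pics/c8.png",np.hstack([b,a]))
```

```text
(no output)
```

View pics/c8.png

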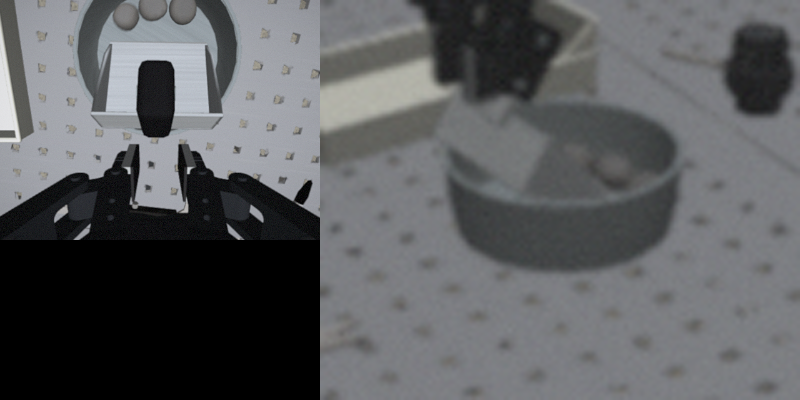

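The pour worked: all three pebbles are in the tub, which still stands, and the empty scoop leans lip-down in it. Next I'll regrasp the slanted grip.

Run:
```python
from h import *
np.set_printoptions(precision=1,suppress=True)
w,c=snap("wrist"); g=cv2.cvtColor(w,6); o=ctrl.get_obs();M=R.from_quat(o["tool_rot"]).as_matrix()
f=lambda uv,z:((ray(c,uv,z)-o["tool_pos"])@M)[:,:2]*1000
q=max(cv2.findContours(cv2.inRange(g[80:225,200:300],0,50),0,1)[0],key=cv2.contourArea)+[200,80]; b=cv2.boundingRect(q); print("grip",b,cv2.minAreaRect(q))
print("lip@6mm",f([[171,69],[333,69]],.006))
x,y,W,h=b
for z in(.11,.13,.15): print(z,f([[x+W/2,y],[x+W/2,y+h]],z).ravel(), f([[x,y+h-15],[x+W,y+h-15]],z).ravel())
# predicted grip outline for tilt th, lip at lx (tool frame x), z .004
lx=np.mean(f([[171,69],[333,69]],.006)[:,0]); ly=np.mean(f([[171,69],[333,69]],.006)[:,1])
for th in (30,33,36,40):
    t=np.radians(th); pts=[]
    for X,Z in((-35,46),(-35,96),(-69,96),(-69,46),(-52,74),(-48,36)):
        a=X-50; px=lx+a*np.cos(t)+Z*np.sin(t); pz=.005-a/1000*np.sin(t)+Z/1000*np.cos(t)
        pts.append(np.append((M[:,:2]@[px/1000,ly/1000]+o["tool_pos"])[:2],pz))
    print(th,proj(c,pts)[:,1],"grip tool dx",(pts[4]-o["tool_pos"])@M*1000)
```

```text
grip (219, 97, 60, 122) ((248.5, 157.5), (121.0, 59.0), 90.0)
lip@6mm [[ 85.  -56.6]
 [ 85.1  53.3]]
0.11 [66.9 -2.4 15.4 -2.5] [ 22.3 -15.4  22.3  10.4]
0.13 [66.9 -2.1 22.8 -2.2] [ 28.7 -13.3  28.7   8.9]
0.15 [67.  -1.9 30.2 -2. ] [ 35.1 -11.2  35.1   7.3]
30 [165.9 119.4 216.9 236.1 184.1 196.8] grip tool dx [ 33.7  -1.7 -12.1]
33 [157.9  99.7 196.6 228.6 170.3 190.4] grip tool dx [ 39.8  -1.7 -14.7]
36 [149.2  78.8 173.8 219.9 155.2 183.1] grip tool dx [ 46.   -1.7 -16.9]
40 [136.5  49.7 139.2 206.3 132.9 172.2] grip tool dx [ 54.5  -1.7 -19.3]
```

Emit:
step_arm([
  {"translation": [0,-2,0],"twist": 0,"jaw": 0},
  {"translation": [0,-2,0],"twist": 0,"jaw": 0},
  {"translation": [15,-2,2],"twist": 0,"jaw": 0},
  {"translation": [30,-2,3],"twist": 0,"jaw": 0},
  {"translation": [41,-2,3],"twist": 0,"jaw": 0},
])

```text
time_s: 14.82
tool_pos: [0.5408, -0.0681, 0.1047]
tool_rot: [0.998, 0.065, 0.0, 0.0]
contact_force: [0.1, -0.4, -0.8]
gripper_width: 0.0425
```

Emit:
step_arm([
  {"translation": [0,0,0],"twist": 0,"jaw": -0.3},
  {"translation": [0,0,0],"twist": 0,"jaw": -0.6},
  {"translation": [0,0,0],"twist": 0,"jaw": -1},
  {"translation": [0,0,0],"twist": 0,"jaw": -1},
  {"translation": [0,0,0],"twist": 0,"jaw": -1},
], squeeze=60)

```text
time_s: 15.45
tool_pos: [0.5392, -0.0684, 0.105]
tool_rot: [0.998, 0.065, 0.0, 0.0]
contact_force: [0.5, -1.1, -1.0]
gripper_width: 0.0195
```

Emit:
step_arm([
  {"translation": [-2,0,-10],"twist": 0,"jaw": -1},
  {"translation": [-4,0,-25],"twist": 0,"jaw": -1},
  {"translation": [-4,0,-50],"twist": 0,"jaw": -1},
  {"translation": [-4,0,-80],"twist": 0,"jaw": -1},
  {"translation": [-4,0,-100],"twist": 0,"jaw": -1},
])

```text
time_s: 16.08
tool_pos: [0.5357, -0.0689, 0.2077]
tool_rot: [0.998, 0.065, 0.001, 0.0]
contact_force: [0.6, -0.7, -0.9]
gripper_width: 0.0193
```

Run:
```python
from h import *
o=ctrl.get_obs(); print(o["contact_force"],o["gripper_width"])
w,_=snap("wrist"); s,_=snap("side"); t,_=snap("top","top9.png")
a=cv2.resize(s[100:270,130:330],(470,400),interpolation=cv2.INTER_CUBIC); b=cv2.resize(w,(320,240)); t=cv2.resize(t[150:250,200:400],(320,160)) 
cv2.imwrite("pics/c9.png",np.hstack([np.vstack([b,t]),a]))
go(.504,-.3092,.2,8)
```

```text
[ 0.64841388 -0.73518004 -0.9066477 ] 0.01929067961891774
now [ 0.536  -0.0689  0.2068] yaw 7.47 t 16.225  -> d [-63.  234.    6.9] twist -0.53
```

View pics/c9.png

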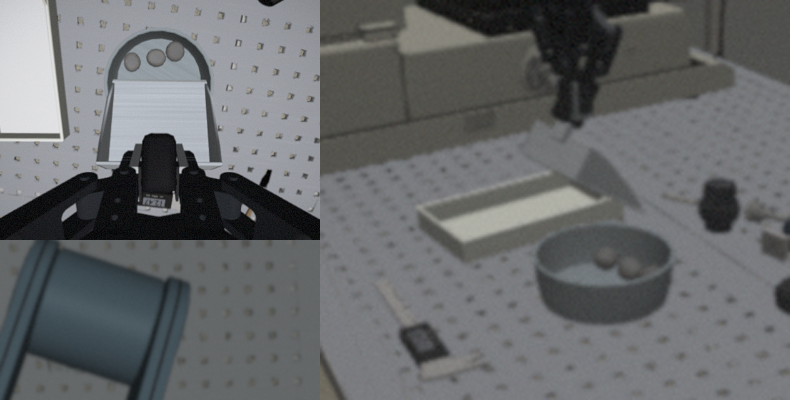

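Lifted: the scoop is empty and tilted about 33°, with three pebbles in the upright tub. I'll carry it back to its old spot and level it by pressing the lip on the bench at a low grip force.

Emit:
step_arm([
  {"translation": [-12,55,0],"twist": 0,"jaw": -1},
  {"translation": [-24,110,0],"twist": 0,"jaw": -1},
  {"translation": [-40,165,0],"twist": 0,"jaw": -1},
  {"translation": [-55,210,0],"twist": 0,"jaw": -1},
  {"translation": [-63,234,0],"twist": 0,"jaw": -1},
])

```text
time_s: 16.85
tool_pos: [0.5019, -0.3111, 0.2035]
tool_rot: [0.998, 0.064, -0.001, -0.001]
contact_force: [0.7, 0.4, -1.3]
gripper_width: 0.0194
```

Emit:
step_arm([
  {"translation": [0,0,40],"twist": 0,"jaw": -1},
  {"translation": [0,0,75],"twist": 0,"jaw": -1},
  {"translation": [0,0,100],"twist": 0,"jaw": -1},
  {"translation": [0,0,100],"twist": 0,"jaw": -1},
], squeeze=20)

```text
time_s: 17.35
tool_pos: [0.5018, -0.3079, 0.1025]
tool_rot: [0.998, 0.065, -0.002, -0.002]
contact_force: [0.1, 0.2, -1.1]
gripper_width: 0.0194
```

Emit:
step_arm([
  {"translation": [0,0,4],"twist": 0,"jaw": -1},
  {"translation": [0,0,8],"twist": 0,"jaw": -1},
  {"translation": [0,0,12],"twist": 0,"jaw": -1},
  {"translation": [0,0,16],"twist": 0,"jaw": -1},
])

```text
time_s: 17.85
tool_pos: [0.5032, -0.3108, 0.0985]
tool_rot: [0.998, 0.065, 0.001, 0.003]
contact_force: [-28.6, 10.3, 75.6]
gripper_width: 0.0196
```

Emit:
step_arm([
  {"translation": [0,0,-6],"twist": 0,"jaw": -1},
  {"translation": [0,0,-10],"twist": 0,"jaw": -1},
  {"translation": [0,0,-12],"twist": 0,"jaw": -1},
  {"translation": [0,0,-12],"twist": 0,"jaw": -1},
])

```text
time_s: 18.35
tool_pos: [0.5033, -0.3088, 0.1003]
tool_rot: [0.998, 0.065, -0.0, -0.0]
contact_force: [-0.0, 0.7, -2.3]
gripper_width: 0.0193
```

Run:
```python
from h import *
o=ctrl.get_obs(); print(o["contact_force"],o["gripper_width"])
w,_=snap("wrist"); s,_=snap("side")
a=cv2.resize(s[180:310,200:360],(490,400),interpolation=cv2.INTER_CUBIC); b=cv2.copyMakeBorder(cv2.resize(w,(310,232)),0,168,0,0,0)
cv2.imwrite("pics/c10.png",np.hstack([b,a]))
go(.504,-.3092,.1,8)
```

```text
[-0.02056882  0.67215059 -2.32086124] 0.01933748764365119
now [ 0.5031 -0.3087  0.1001] yaw 7.48 t 18.45  -> d [0.8 0.6 0.1] twist -0.52
```

View pics/c10.png

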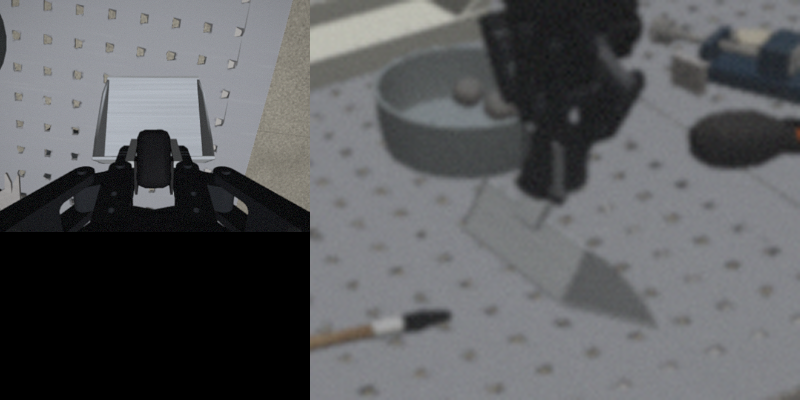

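Emit:
step_arm([
  {"translation": [0,0,0],"twist": 0,"jaw": -0.55},
  {"translation": [0,0,0],"twist": 0,"jaw": -0.5},
  {"translation": [0,0,0],"twist": 0,"jaw": -0.45},
  {"translation": [0,0,0],"twist": 0,"jaw": -0.35},
  {"translation": [0,0,0],"twist": 0,"jaw": -0.2},
])

```text
time_s: 19.08
tool_pos: [0.5034, -0.309, 0.101]
tool_rot: [0.998, 0.065, 0.0, 0.0]
contact_force: [-0.2, -0.4, 0.0]
gripper_width: 0.0344
```

Run:
```python
from h import *
o=ctrl.get_obs(); print(o["contact_force"],o["gripper_width"])
w,_=snap("wrist"); s,_=snap("side")
a=cv2.resize(s[180:310,200:360],(490,400),interpolation=cv2.INTER_CUBIC); b=cv2.copyMakeBorder(cv2.resize(w,(310,232)),0,168,0,0,0)
cv2.imwrite("pics/c11.png",np.hstack([b,a]))
```

```text
[-0.15828702 -0.37231631  0.02476301] 0.034388211875778917
```

View pics/c11.png

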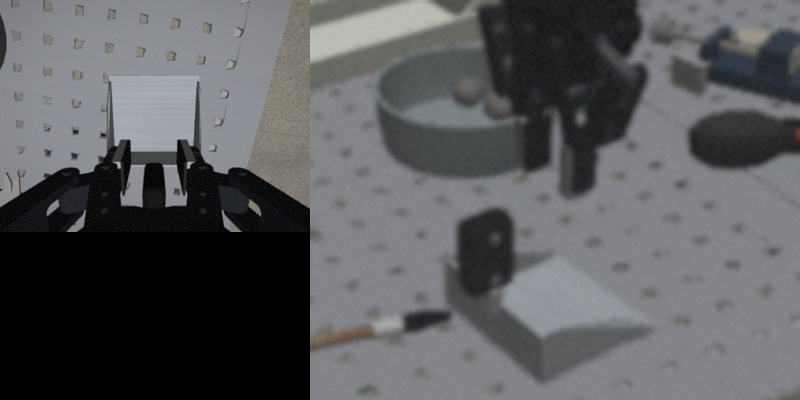

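Scoop is level on the bench and free of the fingers. I'll raise the arm clear and do a last check.

Emit:
step_arm([
  {"translation": [0,0,-30],"twist": 0,"jaw": -0.2},
  {"translation": [0,0,-80],"twist": 0,"jaw": -0.2},
  {"translation": [-40,0,-130],"twist": 0,"jaw": -0.2},
  {"translation": [-100,0,-150],"twist": 0,"jaw": -0.2},
  {"translation": [-150,0,-150],"twist": 0,"jaw": -0.2},
])

```text
time_s: 19.8
tool_pos: [0.3537, -0.3294, 0.2533]
tool_rot: [0.998, 0.066, 0.001, 0.002]
contact_force: [-0.1, -1.2, 0.4]
gripper_width: 0.0344
```

Emit:
step_arm([
  {"translation": [-30,0,0],"twist": 0,"jaw": -0.2},
  {"translation": [-30,0,0],"twist": 0,"jaw": -0.2},
  {"translation": [-30,0,0],"twist": 0,"jaw": -0.2},
  {"translation": [-30,0,0],"twist": 0,"jaw": -0.2},
])

```text
time_s: 20.3
tool_pos: [0.3257, -0.3323, 0.2508]
tool_rot: [0.998, 0.066, 0.0, -0.0]
contact_force: [-0.0, -0.1, -0.1]
gripper_width: 0.0341
```

Run:
```python
from h import *
o=ctrl.get_obs(); print(o["time_s"],o["tool_pos"],abs(o["dq"]).max())
t,_=snap("top"); cv2.imwrite("pics/c12.png",cv2.resize(t[40:340,100:440],(680,600),interpolation=cv2.INTER_CUBIC))
```

```text
20.3 [ 0.32570396 -0.33225976  0.2507975 ] 0.0042899298004268425
```

Run:
```python
from h import *
P=[]
for _ in range(2):
    t,c=snap("top"); g=cv2.cvtColor(t,6); k=np.zeros_like(g); cv2.circle(k,(250,199),27,255,-1)
    m=cv2.morphologyEx(cv2.inRange(g,0,82)&k,cv2.MORPH_OPEN,np.ones((3,3),np.uint8))
    print([(cv2.contourArea(q),ray(c,[cv2.minEnclosingCircle(q)[0]],.017)[0,:2].round(3)) for q in cv2.findContours(m,0,1)[0] if cv2.contourArea(q)>40])
    rim=cv2.inRange(g,0,70); rim[:, :200]=0; rim[:,300:]=0; rim[:160]=0; rim[240:]=0
    q=max(cv2.findContours(rim,0,1)[0],key=cv2.contourArea); e=cv2.fitEllipse(q); print("tub",ray(c,[e[0]],.05)[0].round(3),e[1])
ctrl.close_job()
```

```text
[(87.5, array([ 0.595, -0.021])), (218.0, array([ 0.611, -0.07 ]))]
tub [ 0.568 -0.066  0.05 ] (61.795047760009766, 62.147098541259766)
[(90.0, array([ 0.594, -0.022])), (216.0, array([ 0.611, -0.07 ]))]
tub [ 0.568 -0.066  0.05 ] (61.87873458862305, 62.16710662841797)
the job is handed in; nothing more can be done
```

All three pebbles are in the tub, and the scoop is set down empty, level and let go. I handed the job in at about 20 s of robot time; no verdict comes back.

**What I did:**
- I gripped the scoop at 120 N, pushed it along the tray floor against the far wall and picked up all three pebbles in one go.
- The tool can't tilt, so I rested the loaded pan on the tub rim and opened the fingers slightly. The scoop tipped lip-down into the tub under its own weight and emptied.
- I then took the slanted grip again, carried the scoop back to its old spot and let it drop level from about 33°.

**Last checks:**
- **Tub:** it stands where it started, at (0.568, -0.066), with a round, undistorted rim.
- **Pebbles:** two top-camera shots show pebble areas inside the tub, unmoved between them. Two touching pebbles showed as one area. The wrist view after the pour had shown all three separately.
- **Scoop:** the side view just after release showed it flat on the bench. The arm then moved clear with no contact force.

**What went wrong or was not checked:**
- Trying to level the scoop by pressing its lip on the bench failed. The grip did not pivot even at 20 N, and the wrist force reached about 76 N (limit 120) before I backed off and released it instead.
- The final overview picture was refused because I had reached the 12-picture limit, so the last check was by numbers only.
- I did not measure the bystanders at the end, but nothing in the views suggested they had been moved.

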